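# Lock the plaster model and hold the angle gauge at its set mark

### The arm

A 6-joint arm with a two-finger parallel gripper is mounted at the origin on the work surface. World frame = base frame: x ahead of the robot, y to its left, z up, the work surface at z = 0. Lengths are in mm, angles in rad, forces in N, time in s.
With the tool pointing down it reaches from about 350 to 875 mm from the base axis. Payload 4.2 kg.
Tool frame: the origin (TCP) lies at the very end of the fingers, on their centre line; the grasp point (between the pads) lies 19 mm behind it (arm.tcp_to_grasp is the x of the grasp point in the tool frame, in mm); x points along the fingers, z is the direction in which the jaws open and shut, and the axes are right-handed (so a half turn about x gives the same grasp; the last joint's range is limited). The gripper opens to 85 mm and grips with 20 to 120 N. Pads are 22 mm wide; open, the fingers measure 114 mm over their backs; the gripper's body (76 mm by 85 mm) begins 54 mm behind the grasp point. The pads swing forward as they close: fully open they stand 13 mm farther back than shut.
Start: joints at [-0.895, 0.385, 0.008, 0, -1.194, -0.259], TCP at [253.035, -571.465, 231.312] pointing down, gripper open.
Joint ranges: [-3.14, 3.14], [-1.21, 2.06], [-1.07, 1.41], [-3.16, 2.05], [-2.99, -0.16], [-3.1, 3.1]. Speed limits (rad/s): [2.79, 2.79, 3.14, 3.14, 3.14, 3.14].

### API

Orientations are given as a unit quaternion [x, y, z, w].
In Python, from bench import status, get_image, job, arm gives the robot as it stands.
- The arm moves only by the tool apply_moves, never from a script. Its argument "targets" is text: rows parted by semicolons, each of 5 numbers parted by spaces: the shift along the tool's x, y, z in mm, then the turn about the tool's x in degrees, then the gripper's target within -1 to 1 (shut at 1, half-way at 0, fully open at -1). In form: dx dy dz spin hand; .... A call has 1 to 10 rows; each row is the pose to reach, as a shift and turn from the pose commanded when the call began, along the tool's axes at that moment; what a row does not reach only later rows make up. A row lasts 1/12 s, in which the tool goes at most 41.7 mm and 7.16 degrees, less where a joint would pass 70% of its speed; a pose out of reach is approached as far as the arm can. A call with a gripper value outside its range is refused whole. The fingers move at their own pace and stop on an object; the grip force is fixed at half the most. Time passes only in rows, so rows that repeat a pose let the fingers close. It gives the time, the measured TCP pose, the force and the opening at its end, in the units of the state.
- status.read_state(): the state, without advancing time (a new reading comes with each control period).
- get_image(name): name is "scene" or "top" or "wrist"; returns a dict with "img" (384x512x3 uint8, red, green, blue), "mtx" (3x3 intrinsics, pixels), "world_from_camera" (4x4, takes a point from camera to world coordinates). Camera axes: x right, y down, z forward; pixel columns grow to the right and rows downward; lengths in mm; the calibration is good to about 2 mm. A picture is of the moment at which its call begins. There is no depth.
- job.job_done(): hands the job in, once; it reports no verdict.
The state is a dict: "clock": time; "joints": joint angles; "joint_vel": joint speeds; "joint_efforts": joint torques, N m; "position": TCP position; "ee_rot": TCP orientation; "contact_force": force on the tool from outside, world axes, zero at the start; "wrist_torque": the same for the moment, N m; "gripper_width": finger opening in mm.
Only numpy, scipy, OpenCV 4.12 (cv2) and the standard library are available. Lean on these libraries where they do the work, as an engineer would, in place of code of your own. Each camera call takes 0.05 s, during which the arm holds its last target.

### The job

First lock the forearm model's mandrel: push the clamp lever down until the catch snaps over and keeps it down by itself. Then pick up the angle gauge by its grip, rest its foot square across the thickest part of the plaster model and rock it round the crown until the swinging pointer settles on the little set tab at the dial's rim, with the foot bearing near its middle. Finish holding it there, still in your grip and pressed lightly on the plaster, so that I can mark the line along the foot; do not turn the model or shift the tray, the punch or the spatula.

Things in the scene. Friction and masses are not known exactly. Their poses are not given: they have to be found in the camera images.
- clamp: grey mandrel clamp bolted to the bench (base 130 x 210 x 12 mm, jaw block 83 mm high). Origin on the bench under the mandrel, in the middle of the jaw block. x axis level along the mandrel towards the plaster model; z up. The lever is hinged on the -y side (40 mm out, 100 mm up); its handle reaches to the +y side
- lever (a joint): sprung clamp lever. 0 rad = raised, at rest, 29 degrees above level; grows as it is pushed down; about 0.49 rad = level and home: its shoe bears on the mandrel (end of stroke) and a sprung ball catch keeps it down (held: above 0.47). A spring lifts it from anywhere short of the catch. Passing the catch takes about 14 N straight down on the grip
- lever_grip (a point): on the top face of the lever's rubber grip (34 mm wide, 113 to 188 mm from the hinge), 130 mm from the hinge. Lever home: 90 mm to +y of the clamp's origin, 121 mm above the bench; raised: about 60 mm higher. A straight downward push 90 mm to +y of the clamp's origin stays on the grip all the way
- model_axis (a point): inside the white plaster forearm model, on its axis, at the middle of its thickest part: 127.5 mm from the clamp's origin along its x, 85 mm above the bench; axes are the clamp's. Model round, 200 mm long; its thickest part is a plain cylinder of radius 42 mm, 42 mm to either side of this point; its crown is 127 mm above the bench
- model_line (a point): on the pencilled centre line along the top of the plaster model, above model_axis. The model turns with its mandrel about the axis: easily while the clamp is open, held by friction when the lever is home
- gauge: loose grey angle gauge, about 0.35 kg, standing on its foot. Origin under the middle of the foot; z up; y along the foot; x out of the white dial. Foot 110 (y) x 28 (x) x 10 mm, flat below. Round housing, radius 42 mm, centre 52 mm up, 24 mm thick. On top a black grip, 34 mm wide along y, 24 mm along x, 93 to 129 mm up: pinch it across y
- pointer (a joint): black swinging pointer; weighted, its tip always settles straight up; turns about the gauge's x through the dial's centre. Value = its angle from the gauge's z axis, positive towards the gauge's -y side: leaning the gauge's top towards its own +y side by an angle makes it read plus that angle. Swings about 1 s after a move
- tab (a joint): the brass set tab on the dial's rim, 5 mm wide, stiff (leave it as it is). Same angle and sign as the pointer's; between 0.14 and 0.36 rad (8 to 21 degrees)
- pointer_tip (a point): tip of the pointer, 33 mm from the dial's centre. Its z axis runs from the dial's centre to the tip
- tab_tip (a point): inner end of the set tab, 36 mm from the dial's centre. Its z axis runs from the dial's centre to the tab
- tray: white open tray, 115 x 165 x 26 mm, with metal tubes in it; leave alone
- punch: black two-hole paper punch, 110 x 135 mm, 130 mm high; leave alone
- spatula: plaster spatula with wooden handle, 190 mm, lying; leave alone

How it is judged (in metres and radians):
On the way, in this order (a step that is already met when the one before it is completed fails the run):
1. the lever is down and the catch keeps it there with the robot off it (value of joint lever above 0.47 rad and contact force between lever and the arm below 0.1 N and contact force between lever and the fingers below 0.1 N), for 0.3 s.
2. the gauge, in the fingers, is set with its foot on the plaster model, the clamp still locked (contact force between gauge and model above 0.5 N and contact force between gauge and the fingers above 1 N and height (world z) of gauge above 0.1 m and value of joint lever above 0.47 rad), for 0.2 s.
At the end, for the whole second after the job is handed in: lever on its catch (over 0.47 rad); gauge gripped, at rest, pointer within 0.05 rad of the tab, foot on the plaster with 0.5 to 30 N, square within 0.17 rad, within 35 mm of the thickest part's middle, bearing within 27.5 mm of the foot's middle; model's line within 5 mm of its start (all of step 2 and angle between the z axis of pointer_tip and the z axis of tab_tip, either way round below 0.05 rad and angle between gauge's own z axis and vertical above 0.08 rad and contact force between gauge and model below 30 N and angle between the x axis of gauge and the x axis of model_axis, either way round below 0.17 rad and x of gauge in the frame of model_axis between -0.035 and 0.035 m and y of model_axis in the frame of gauge between -0.0275 and 0.0275 m and linear speed of gauge below 0.01 m/s and distance of model_line from where it was at the start of the episode below 0.005 m); the arm keeps its last pose, push and grip.
It fails at once if the model is turned (its centre line more than 8 mm from where it was) (distance of model_line from where it was at the start of the episode above 0.008 m).
It fails at once if the tray is shifted more than 30 mm (distance of tray from where it was at the start of the episode above 0.03 m).
It fails at once if the punch is shifted more than 30 mm (distance of punch from where it was at the start of the episode above 0.03 m).
It fails at once if the spatula is shifted more than 30 mm (distance of spatula from where it was at the start of the episode above 0.03 m).
It also fails if it takes over 61 s, if anything falls off the work surface, if the arm or the gripper's body presses on something with over 40 N, if the wrist force passes 120 N, or if a joint passes its speed limit or range.

## Working session

There is one attempt and no reset: what is moved stays moved. The work goes in short steps, Python scripts to look and compute and a tool call to move; the robot and the scene stay as the last step left them, time stands still between calls to the robot, and variables do not carry over. Pictures are saved under pics/ and viewed, and the job is handed in when it is done.

Besides the shell and the picture viewer there is one more tool, called after ">>>" as name(argument=value, ...) on one line, values as JSON. apply_moves: Moves the arm, as the interface text tells. Its arguments: {"type":"object","properties":{"targets":{"type":"string"}},"required":["targets"]}

```bash
ls; mkdir -p pics; cat > h.py <<'E'
import numpy as np, cv2
from bench import status, get_image, job, arm
def snap(n,f):
    d=get_image(n); cv2.imwrite('pics/'+f+'.png',cv2.cvtColor(d['img'],cv2.COLOR_RGB2BGR)); np.savez('pics/'+f+'.npz',mtx=d['mtx'],T=d['world_from_camera']); return d
def load(f):
    z=np.load('pics/'+f+'.npz'); return z['mtx'],z['T']
def ray(f,u,v):
    K,T=load(f); r=T[:3,:3]@np.linalg.inv(K)@[u,v,1]; return T[:3,3],r/np.linalg.norm(r)
def plane(f,u,v,z):
    o,r=ray(f,u,v); return o+r*(z-o[2])/r[2]
def tri(f1,u1,v1,f2,u2,v2):
    o1,r1=ray(f1,u1,v1);o2,r2=ray(f2,u2,v2)
    s=np.linalg.lstsq(np.c_[r1,-r2],o2-o1,rcond=None)[0]
    a=o1+s[0]*r1;b=o2+s[1]*r2; return (a+b)/2,np.linalg.norm(a-b)
def proj(f,p):
    K,T=load(f); q=np.linalg.inv(T)@np.r_[p,1]; q=K@q[:3]; return q[:2]/q[2]
E
python3 - <<'E'
from h import *
np.set_printoptions(suppress=True,precision=2)
for n in ['scene','top','wrist']:
    d=snap(n,n+'0'); print(d['mtx'],d['world_from_camera'])
print(status.read_state())
E
```

```text
pics
[[387.41   0.   257.93]
 [  0.   387.41 198.95]
 [  0.     0.     1.  ]] [[   0.23    0.7    -0.68 1299.86]
 [   0.97   -0.15    0.17 -154.83]
 [   0.01   -0.7    -0.71  845.63]
 [   0.      0.      0.      1.  ]]
[[365.08   0.   262.17]
 [  0.   365.08 194.05]
 [  0.     0.     1.  ]] [[   0.     -0.98    0.18  465.31]
 [  -1.     -0.01   -0.03   48.33]
 [   0.03   -0.18   -0.98 1006.9 ]
 [   0.      0.      0.      1.  ]]
[[309.65   0.   249.3 ]
 [  0.   309.65 193.13]
 [  0.     0.     1.  ]] [[  -0.4     0.88    0.25  188.03]
 [   0.91    0.39    0.11 -599.97]
 [   0.      0.28   -0.96  374.  ]
 [   0.      0.      0.      1.  ]]
{'clock': 0.15, 'joints': array([-0.9 ,  0.39,  0.01, -0.  , -1.19, -0.26]), 'joint_vel': array([ 0.  , -0.  ,  0.01,  0.  , -0.  ,  0.  ]), 'joint_efforts': array([  0.  , -39.27,  18.86,   4.19,  -0.  ,  -0.  ]), 'position': array([ 252.86, -571.1 ,  230.49]), 'ee_rot': array([-0.59,  0.39,  0.59,  0.39]), 'contact_force': array([-0.17,  0.73,  0.05]), 'wrist_torque': array([-0.04, -0.03, -0.03]), 'gripper_width': 85.91181998951184}
```

View pics/scene0.png

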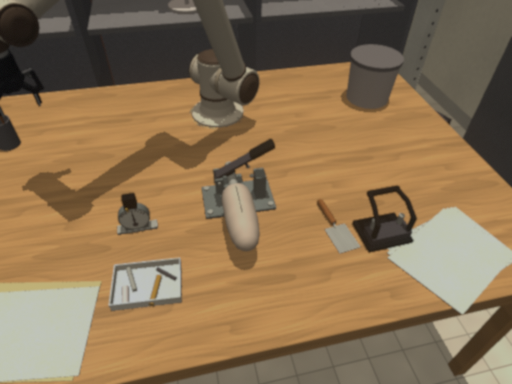

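View pics/top0.png

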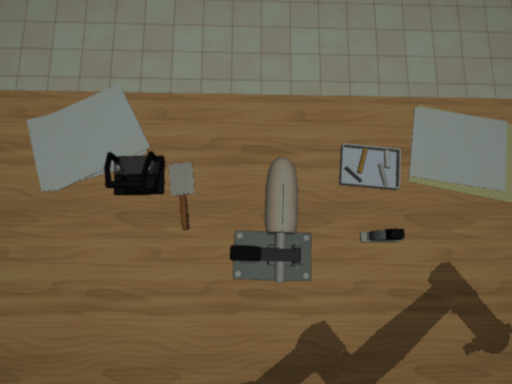

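View pics/wrist0.png

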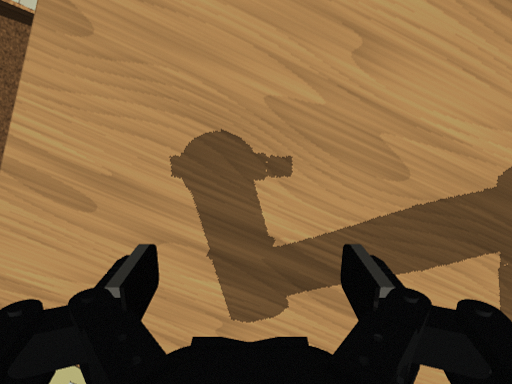

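```bash
python3 - <<'E'
import cv2
t=cv2.imread('pics/top0.png'); s=cv2.imread('pics/scene0.png')
cv2.imwrite('pics/c1.png',cv2.resize(t[150:290,220:420],None,fx=4,fy=4,interpolation=2))
cv2.imwrite('pics/c2.png',cv2.resize(s[130:260,100:290],None,fx=4,fy=4,interpolation=2))
E
```

```text
(no output)
```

View pics/c1.png

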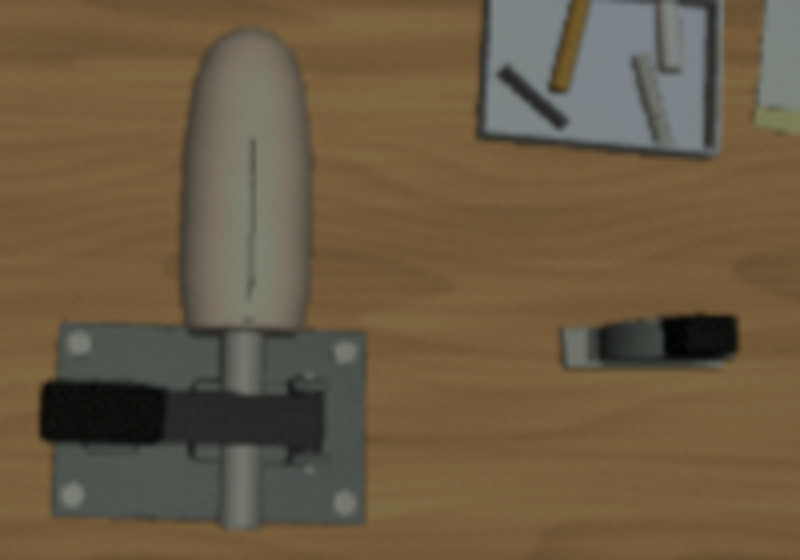

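View pics/c2.png

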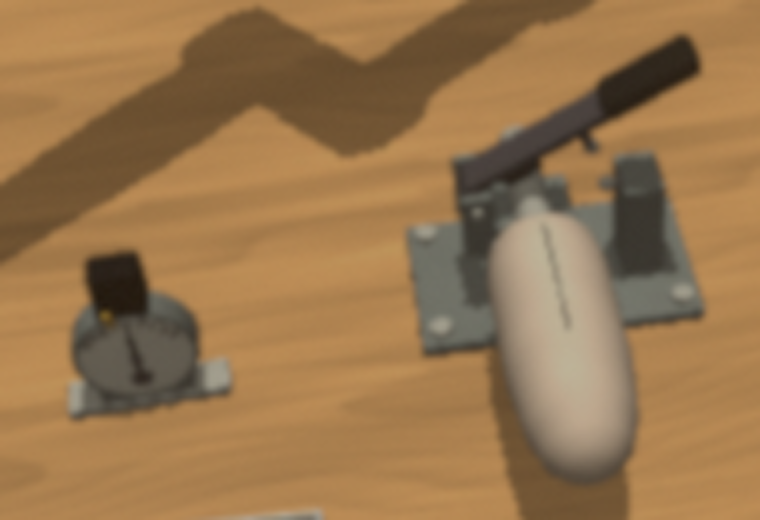

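```bash
python3 - <<'E'
from h import *
np.set_printoptions(suppress=True,precision=1)
t=lambda u,v:(u/4+220,v/4+150)
s=lambda u,v:(u/4+100,v/4+130)
for n,c in dict(FL=(62,323),FR=(366,332),BR=(366,522),BL=(52,515)).items(): print('top',n,plane('top0',*t(*c),12))
for n,c in dict(bFL=(79,344),bFR=(345,352),bBR=(345,501),bBL=(72,494)).items(): print('top bolt',n,plane('top0',*t(*c),14))
for n,c in dict(L=(425,233),FL=(440,326),FR=(683,292)).items(): print('sc bolt',n,plane('scene0',*s(*c),14))
for n,c in dict(FL=(424,353),FR=(703,312),BL=(408,230)).items(): print('sc corner',n,plane('scene0',*s(*c),12))
print('mandrel', plane('top0',*t(241,525),85+9),plane('top0',*t(243,335),85+9))
print('line', plane('top0',*t(254,138),127),plane('top0',*t(249,298),127),plane('scene0',*s(544,225),127),plane('scene0',*s(569,328),127))
print('model sides', plane('top0',*t(186,200),85),plane('top0',*t(312,200),85),plane('top0',*t(186,300),85),plane('top0',*t(308,300),85))
print('foot top',[plane('top0',*t(*c),10) for c in [(562,328),(566,368),(722,368)]],[plane('scene0',*s(*c),0) for c in [(74,417),(231,391)]], [plane('scene0',*s(*c),10) for c in [(70,398),(229,374)]])
print('grip top',[plane('top0',*t(*c),129) for c in [(668,316),(736,316),(737,356),(668,356)]])
print('grip sc',[plane('scene0',*s(*c),129) for c in [(87,259),(136,251)]])
print('lever tip',tri('top0',*t(42,412),'scene0',*s(688,50)))
E
```

```text
top FL [547.9  86.3  12. ]
top FR [ 542.8 -121.    12. ]
top BR [ 416.4 -118.2   12. ]
top BL [420.7  91.   12. ]
top bolt bFL [533.6  74.6  14. ]
top bolt bFR [ 529. -106.   14.]
top bolt bBR [ 430.1 -104.1   14. ]
top bolt bBL [434.4  77.9  14. ]
sc bolt L [ 430.3 -104.7   14. ]
sc bolt FL [ 529.2 -107.3   14. ]
sc bolt FR [534.   73.7  14. ]
sc corner FL [ 550.9 -122.1   12. ]
sc corner FR [555.2  83.6  12. ]
sc corner BL [ 422.1 -116.9   12. ]
mandrel [418.6 -27.7  94. ] [534.2 -29.8  94. ]
line [653.  -34.6 127. ] [554.  -30.7 127. ] [557.8 -32.8 127. ] [653.  -35.1 127. ]
model sides [620.9   5.5  85. ] [621.6 -75.6  85. ] [556.7   5.5  85. ] [557.2 -72.   85. ]
foot top [array([ 546.4, -257. ,   10. ]), array([ 519.1, -258.5,   10. ]), array([ 519.5, -366.7,   10. ])] [array([ 546.7, -367.4,    0. ]), array([ 546.3, -259.8,    0. ])] [array([ 537.5, -367.9,   10. ]), array([ 539. , -259.1,   10. ])]
grip top [array([ 544.3, -286. ,  129. ]), array([ 544.6, -328. ,  129. ]), array([ 520.3, -326.9,  129. ]), array([ 520.1, -284.5,  129. ])]
grip sc [array([ 527.7, -329.1,  129. ]), array([ 527., -298.,  129.])]
lever tip (array([483.2,  86.5, 198.1]), np.float64(5.870826587668617))
```

```bash
cat >> h.py <<'E'
from scipy.spatial.transform import Rotation as Ro
def go(p,state=None,yaw=None):
    s=status.read_state(); R=Ro.from_quat(s['ee_rot']).as_matrix()
    np.set_printoptions(suppress=True,precision=2)
    print('t',round(s['clock'],2),'tcp',s['position'],'F',s['contact_force'],'w',round(s['gripper_width'],1),'j',s['joints'])
    print('tool axes x',R[:,0],'y',R[:,1],'z',R[:,2])
    print('shift',R.T@(np.array(p)-s['position']))
E
python3 - <<'E'
from h import *
go([485,61,215]); print(arm.tcp_to_grasp, dir(arm))
E
```

```text
t 0.15 tcp [ 252.86 -571.1   230.49] F [-0.17  0.73  0.05] w 85.9 j [-0.9   0.39  0.01 -0.   -1.19 -0.26]
tool axes x [-0.  0. -1.] y [-0.91 -0.4   0.  ] z [-0.4   0.91  0.  ]
shift [  16.24 -468.08  484.06]
-18.700000000000003 ['IKError', '__class__', '__delattr__', '__dict__', '__dir__', '__doc__', '__eq__', '__format__', '__ge__', '__getattribute__', '__getstate__', '__gt__', '__hash__', '__init__', '__init_subclass__', '__le__', '__lt__', '__module__', '__ne__', '__new__', '__reduce__', '__reduce_ex__', '__repr__', '__setattr__', '__sizeof__', '__str__', '__subclasshook__', '__weakref__', 'tcp_to_grasp']
```

>>> apply_moves(targets="0 -25 26 0 1; 0 -53 55 0 1; 0 -81 84 0 1; 0 -109 113 0 1; 0 -137 142 0 1; 0 -165 171 0 1; 0 -193 200 0 1; 0 -221 229 0 1; 0 -249 258 0 1; 0 -277 287 0 1")

```text
clock: 0.98
position: [390.1, -195.0, 231.4]
ee_rot: [0.593, -0.386, -0.593, -0.386]
contact_force: [-0.3, -0.2, 1.0]
gripper_width: -0.2
```

```bash
python3 - <<'E'
from h import *
go([485,61,215])
E
```

```text
t 0.98 tcp [ 390.12 -194.98  231.38] F [-0.27 -0.18  1.05] w -0.2 j [-0.09  0.06 -0.43 -0.   -1.09 -1.07]
tool axes x [ 0.  0. -1.] y [-0.91 -0.4  -0.  ] z [-0.4   0.91 -0.  ]
shift [  16.43 -190.34  195.69]
```

>>> apply_moves(targets="0 -28 29 0 1; 0 -56 58 0 1; 0 -84 87 0 1; 0 -112 116 0 1; 0 -140 145 0 1; 4 -168 174 0 1; 10 -182 188 0 1; 16 -190 196 0 1; 16 -190 196 0 1")

```text
clock: 1.73
position: [484.2, 60.7, 213.5]
ee_rot: [-0.592, 0.386, 0.594, 0.384]
contact_force: [-0.4, -0.0, -0.2]
gripper_width: -0.1
```

```bash
python3 - <<'E'
from h import *
go([485,61,121]);snap('scene','s1');snap('wrist','w1')
s=cv2.imread('pics/s1.png'); w=cv2.imread('pics/w1.png')
cv2.imwrite('pics/s1c.png',np.hstack([cv2.resize(s[80:240,170:320],(375,400),interpolation=2),cv2.resize(w,(425,400))]))
E
```

```text
t 1.73 tcp [484.21  60.66 213.54] F [-0.35 -0.01 -0.15] w -0.1 j [ 0.46  0.17 -0.34 -0.   -1.06 -1.61]
tool axes x [-0. -0. -1.] y [-0.91 -0.41  0.  ] z [-0.41  0.91  0.  ]
shift [92.53 -1.15 -0.06]
```

View pics/s1c.png

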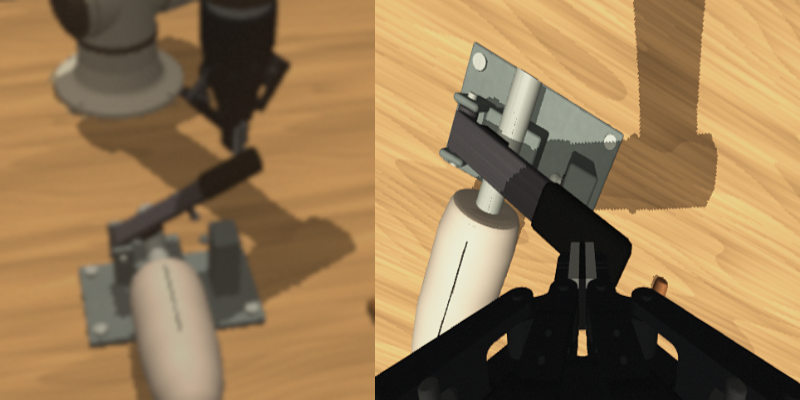

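>>> apply_moves(targets="15 -1 0 0 1; 28 -1 0 0 1; 38 -1 0 0 1; 48 -1 0 0 1; 58 -1 0 0 1; 68 -1 0 0 1; 76 -1 0 0 1; 82 -1 0 0 1; 86 -1 0 0 1; 88 -1 0 0 1")

```text
clock: 2.67
position: [486.3, 59.1, 129.1]
ee_rot: [0.593, -0.385, -0.591, -0.388]
contact_force: [-0.7, 0.4, -0.6]
gripper_width: -0.0
```

>>> apply_moves(targets="2 0 0 0 1; 4 0 0 0 1; 5 0 0 0 1; 6 0 0 0 1")

```text
clock: 3.0
position: [484.8, 58.8, 121.4]
ee_rot: [-0.592, 0.387, 0.593, 0.385]
contact_force: [-3.1, -0.2, 9.4]
gripper_width: 0.4
```

```bash
python3 - <<'E'
from h import *
go([485,61,121]);snap('scene','s2');snap('wrist','w2')
s=cv2.imread('pics/s2.png'); w=cv2.imread('pics/w2.png')
cv2.imwrite('pics/s2c.png',np.hstack([cv2.resize(s[80:240,170:320],(375,400),interpolation=2),cv2.resize(w,(425,400))]))
E
```

```text
t 3.0 tcp [484.81  58.79 121.36] F [-3.1  -0.15  9.41] w 0.4 j [ 0.45  0.27 -0.47  0.   -0.83 -1.61]
tool axes x [-0. -0. -1.] y [-0.91 -0.4   0.  ] z [-0.4   0.91 -0.  ]
shift [ 0.36 -1.07  1.95]
```

View pics/s2c.png

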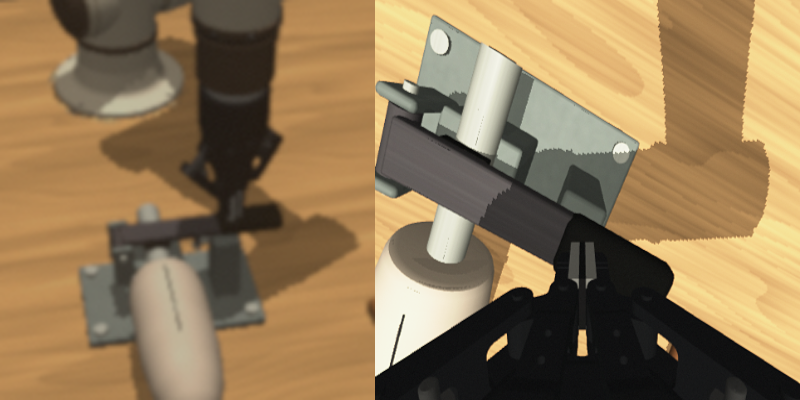

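>>> apply_moves(targets="2 0 0 0 1; 3 0 0 0 1; 4 0 0 0 1; 4 0 0 0 1")

```text
clock: 3.43
position: [485.0, 59.0, 120.3]
ee_rot: [0.593, -0.386, -0.593, -0.385]
contact_force: [-8.6, 0.2, 22.7]
gripper_width: -0.4
```

>>> apply_moves(targets="-3 0 0 0 1; -8 0 0 0 1; -16 0 0 0 1; -26 0 0 0 1; -50 0 0 0 1; -80 0 0 0 1; -110 0 0 0 1; -110 0 0 0 1")

```text
clock: 4.1
position: [488.9, 60.3, 233.5]
ee_rot: [0.596, -0.382, -0.59, -0.388]
contact_force: [0.4, 0.0, -0.0]
gripper_width: 0.0
```

```bash
python3 - <<'E'
from h import *
go([485,61,121]);snap('scene','s3');snap('wrist','w3')
s=cv2.imread('pics/s3.png'); w=cv2.imread('pics/w3.png')
cv2.imwrite('pics/s3c.png',np.hstack([cv2.resize(s[80:240,170:320],(375,400),interpolation=2),cv2.resize(w,(425,400))]))
E
```

```text
t 4.1 tcp [488.85  60.33 233.5 ] F [ 0.38  0.   -0.02] w 0.0 j [ 0.45  0.15 -0.31  0.   -1.1  -1.61]
tool axes x [ 0.01  0.   -1.  ] y [-0.91 -0.41 -0.01] z [-0.41  0.91 -0.  ]
shift [112.45   4.55   2.43]
```

View pics/s3c.png

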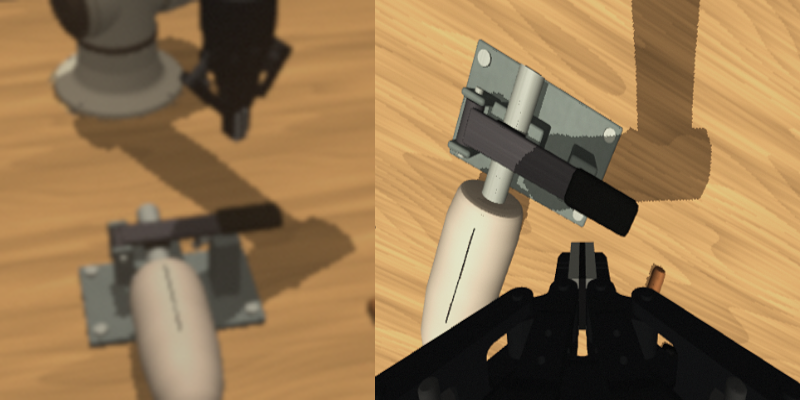

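>>> apply_moves(targets="0 -2 -30 -7 1; 0 -4 -64 -14 1; 0 -6 -98 -21 1; 0 -8 -132 -28 1; 0 -10 -166 -35 1; 0 -12 -200 -42 1; 0 -14 -234 -49 1; 0 -16 -268 -56 1; 20 -16 -302 -63 1; 45 -16 -319 -70 1")

```text
clock: 5.03
position: [630.7, -229.1, 181.5]
ee_rot: [0.707, 0.023, -0.706, 0.024]
contact_force: [-0.0, 1.4, -0.5]
gripper_width: 0.3
```

>>> apply_moves(targets="6 0 0 -7 1; 12 0 0 -14 1; 18 0 0 -21 1; 24 0 0 -28 1; 30 0 0 -35 1; 36 0 0 -42 1; 38 0 0 -49 1; 38 0 0 -56 1; 38 0 0 -63 1; 38 0 0 -70 1")

```text
clock: 5.87
position: [628.0, -225.4, 141.8]
ee_rot: [-0.564, -0.426, 0.566, -0.424]
contact_force: [-0.3, -0.5, -0.2]
gripper_width: 0.2
```

>>> apply_moves(targets="0 0 0 -7 1; 0 0 0 -14 1; 0 0 0 -16 1; 0 0 0 -16 1")

```text
clock: 6.2
position: [628.1, -225.4, 142.1]
ee_rot: [-0.501, -0.5, 0.502, -0.497]
contact_force: [0.2, 0.3, 0.3]
gripper_width: -0.1
```

```bash
python3 - <<'E'
from h import *
go([635,-225,150]);snap('wrist','w4')
E
```

```text
t 6.2 tcp [ 628.09 -225.42  142.07] F [0.16 0.3  0.32] w -0.1 j [-0.1   0.53  0.01 -0.   -1.05  1.67]
tool axes x [-0.  0. -1.] y [ 1.   -0.01 -0.  ] z [-0.01 -1.   -0.  ]
shift [-7.96  6.88 -0.47]
```

View pics/w4.png

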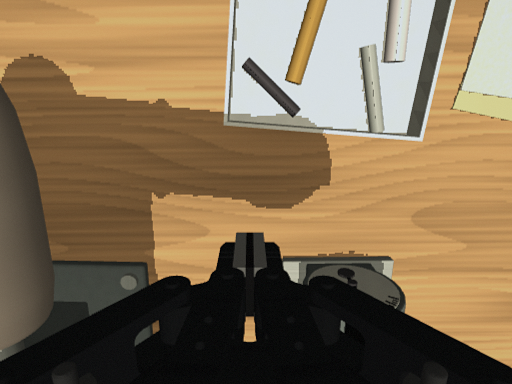

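>>> apply_moves(targets="-12 0 -25 0 1; -20 -3 -50 0 1; -20 -5 -60 0 1; -20 -5 -60 0 1")

```text
clock: 6.58
position: [624.2, -163.6, 164.1]
ee_rot: [-0.501, -0.499, 0.501, -0.498]
contact_force: [-0.1, 0.3, 0.4]
gripper_width: -0.2
```

```bash
python3 - <<'E'
from h import *
go([635,-225,150]);d=snap('wrist','w5')
i=cv2.imread('pics/w5.png')[210:350,310:510]
cv2.imwrite('pics/w5c.png',cv2.resize(i,None,fx=4,fy=4,interpolation=2))
E
```

```text
t 6.58 tcp [ 624.24 -163.57  164.12] F [-0.09  0.33  0.43] w -0.2 j [-0.01  0.47 -0.03 -0.   -1.07  1.57]
tool axes x [-0.  0. -1.] y [ 1.   -0.01 -0.  ] z [-0.01 -1.   -0.  ]
shift [14.08 11.08 61.38]
```

View pics/w5c.png

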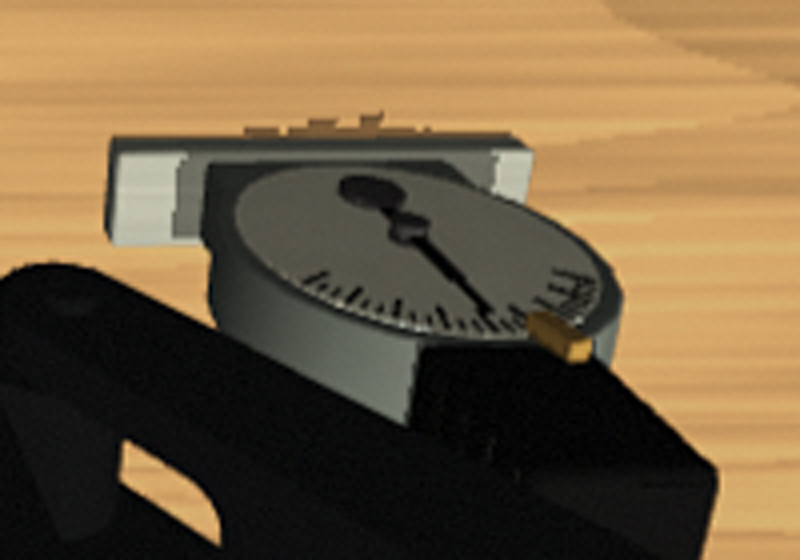

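```bash
cat > m1.py <<'E'
from h import *
np.set_printoptions(suppress=True,precision=2)
t=lambda u,v:(u/4+310,v/4+210)
def px(c,x):
    o,r=ray('w5',*t(*c)); return o+r*(x-o[0])/r[0]
for x in [544.5,546,548]:
    hub=px((408,228),x); 
    for n,c in dict(hub=(408,228),tip=(492,317),weight=(370,192),tabin=(530,314),tabin2=(531,335),tabout=(590,340),tabmid=(560,335)).items():
        p=px(c,x); d=p-hub; print(x,n,p, 'r',round(np.hypot(d[1],d[2]),1),'ang',round(float(np.arctan2(-d[1],d[2])),3))
for c in [(110,240),(533,150),(113,137),(511,134)]: print(plane('w5',*t(*c),10), plane('w5',*t(*c),0))
E
python3 m1.py
```

```text
544.5 hub [ 544.5  -318.3    44.29] r 0.0 ang -0.0
544.5 tip [ 544.5  -317.34   81.02] r 36.7 ang -0.026
544.5 weight [ 544.5  -317.76   26.42] r 17.9 ang -3.111
544.5 tabin [ 544.5  -325.91   80.  ] r 36.5 ang 0.21
544.5 tabin2 [ 544.5  -321.66   87.44] r 43.3 ang 0.078
544.5 tabout [ 544.5  -332.55   89.25] r 47.2 ang 0.307
544.5 tabmid [ 544.5  -327.55   87.49] r 44.2 ang 0.211
546 hub [ 546.   -316.76   46.92] r 0.0 ang -0.0
546 tip [ 546.   -315.82   83.28] r 36.4 ang -0.026
546 weight [ 546.   -316.23   29.22] r 17.7 ang -3.111
546 tabin [ 546.   -324.3    82.27] r 36.1 ang 0.21
546 tabin2 [ 546.   -320.08   89.64] r 42.9 ang 0.078
546 tabout [ 546.   -330.87   91.43] r 46.7 ang 0.307
546 tabmid [ 546.   -325.92   89.69] r 43.7 ang 0.211
548 hub [ 548.   -314.71   50.42] r 0.0 ang -0.0
548 tip [ 548.   -313.78   86.3 ] r 35.9 ang -0.026
548 weight [ 548.   -314.18   32.97] r 17.5 ang -3.111
548 tabin [ 548.   -322.15   85.3 ] r 35.7 ang 0.21
548 tabin2 [ 548.   -317.99   92.57] r 42.3 ang 0.078
548 tabout [ 548.   -328.63   94.33] r 46.1 ang 0.307
548 tabmid [ 548.   -323.75   92.61] r 43.2 ang 0.211
[ 521.74 -258.48   10.  ] [ 515.93 -261.65    0.  ]
[ 547.78 -368.11   10.  ] [ 542.84 -374.96    0.  ]
[ 552.13 -257.02   10.  ] [ 547.34 -260.14    0.  ]
[ 552.43 -361.55   10.  ] [ 547.64 -368.18    0.  ]
```

```bash
python3 - <<'E'
import cv2
i=cv2.imread('pics/w5.png')[245:310,390:470]
cv2.imwrite('pics/w5d.png',cv2.resize(i,None,fx=9,fy=9,interpolation=0))
E
```

```text
(no output)
```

View pics/w5d.png

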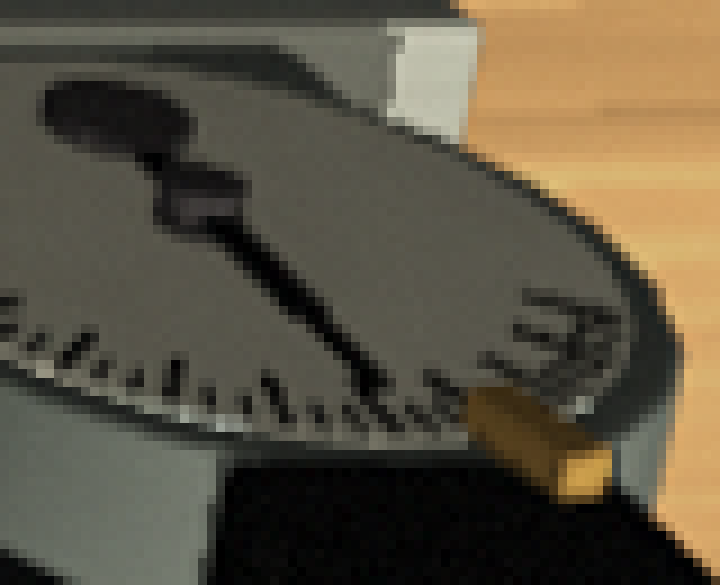

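```bash
cat > m2.py <<'E'
from h import *
np.set_printoptions(suppress=True,precision=2)
t=lambda u,v:(u/9+390-.45,v/9+245-.45)
def px(c,x):
    o,r=ray('w5',*t(*c)); return o+r*(x-o[0])/r[0]
A=lambda d:round(float(np.arctan2(-d[1],d[2])),3)
for x in [545,546,547,548,549,550]:
    a=px((484,408),x);b=px((578,470),x); hub=px((205,197),x); tip=px((372,388),x); w=px((115,115),x)
    C=np.array([x,-312.7,52])
    print(x,'tab in',a,'dir',A(b-a),'from C',A(a-C),np.linalg.norm(a-C),'len',np.linalg.norm(b-a),'| tip',tip,A(tip-C),np.linalg.norm(tip-C),'hub',hub,'ptr dir',A(tip-hub),A(hub-w), 'sep', np.linalg.norm(a-tip))
E
python3 m2.py
```

```text
545 tab in [ 545.   -324.86   82.75] dir 0.266 from C 0.377 33.07301847995508 len 9.927148105178917 | tip [ 545.   -316.38   79.45] 0.133 27.692749032870115 hub [ 545.   -318.63   44.12] ptr dir -0.064 0.049 sep 9.10838425711732
546 tab in [ 546.   -323.79   84.26] dir 0.266 from C 0.331 34.10943261922023 len 9.860924419249553 | tip [ 546.   -315.36   80.97] 0.092 29.092493348466235 hub [ 546.   -317.6    45.88] ptr dir -0.064 0.049 sep 9.047622518501528
547 tab in [ 547.   -322.72   85.76] dir 0.266 from C 0.289 35.21206577647037 len 9.794700733320244 | tip [ 547.   -314.35   82.49] 0.054 30.537882095311325 hub [ 547.   -316.57   47.64] ptr dir -0.064 0.049 sep 8.986860779885662
548 tab in [ 548.   -321.65   87.26] dir 0.266 from C 0.249 36.37489655379808 len 9.728477047390864 | tip [ 548.   -313.33   84.02] 0.02 32.02273520340324 hub [ 548.   -315.53   49.4 ] ptr dir -0.064 0.049 sep 8.92609904126991
549 tab in [ 549.   -320.57   88.76] dir 0.266 from C 0.211 37.592339149941495 len 9.662253361461527 | tip [ 549.   -312.31   85.54] -0.012 33.54181197179104 hub [ 549.   -314.5    51.15] ptr dir -0.064 0.049 sep 8.865337302654108
550 tab in [ 550.   -319.5    90.26] dir 0.266 from C 0.176 38.85926101511221 len 9.596029675532149 | tip [ 550.   -311.3    87.06] -0.04 35.09066805004214 hub [ 550.   -313.47   52.91] ptr dir -0.064 0.049 sep 8.804575564038316
```

>>> apply_moves(targets="-5 -14 24 7 -1; -10 -28 48 14 -1; -10 -42 72 21 -1; -10 -56 96 28 -1; -10 -70 120 35 -1; -10 -84 140 42 -1; -10 -90 150 49 -1; -10 -90 150 56 -1; -10 -90 150 63 -1; -10 -90 150 70 -1")

```text
clock: 7.47
position: [532.5, -316.4, 173.2]
ee_rot: [-0.697, -0.118, 0.698, -0.117]
contact_force: [-0.0, -1.2, -0.3]
gripper_width: 85.4
```

>>> apply_moves(targets="0 0 0 7 -1; 0 0 0 14 -1; 0 0 0 20 -1; 0 0 0 20 -1")

```text
clock: 7.8
position: [532.8, -315.8, 173.2]
ee_rot: [-0.706, 0.003, 0.708, 0.004]
contact_force: [-0.1, -0.5, 0.5]
gripper_width: 85.4
```

```bash
python3 - <<'E'
from h import *
go([532.7,-312.5,108]);snap('wrist','w6')
E
```

```text
t 7.8 tcp [ 532.84 -315.82  173.22] F [-0.08 -0.53  0.46] w 85.4 j [-0.27  0.42 -0.09 -0.   -1.06  0.26]
tool axes x [-0.  0. -1.] y [-0.01 -1.   -0.  ] z [-1.    0.01  0.  ]
shift [65.22 -3.28  0.05]
```

View pics/w6.png

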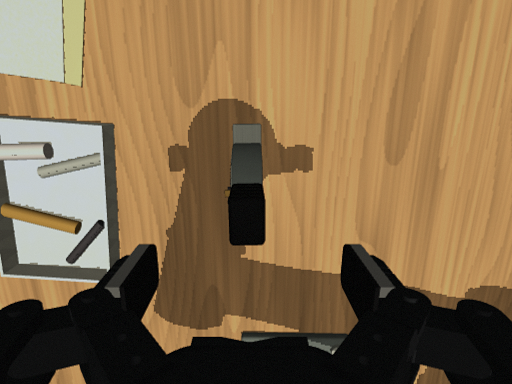

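```bash
python3 - <<'E'
from h import *
np.set_printoptions(suppress=True,precision=1)
for c in [(247,245),(230,245),(265,245),(247,198),(229,200),(264,200)]: print(c,plane('w6',*c,129))
i=cv2.imread('pics/w6.png')[110:260,190:310]
cv2.imwrite('pics/w6c.png',cv2.resize(cv2.convertScaleAbs(i,alpha=2),None,fx=4,fy=4,interpolation=0))
E
```

```text
(247, 245) [ 534.4 -296.5  129. ]
(230, 245) [ 545.7 -296.6  129. ]
(265, 245) [ 522.5 -296.4  129. ]
(247, 198) [ 534.  -329.1  129. ]
(229, 200) [ 545.5 -327.9  129. ]
(264, 200) [ 523.2 -327.7  129. ]
```

View pics/w6c.png

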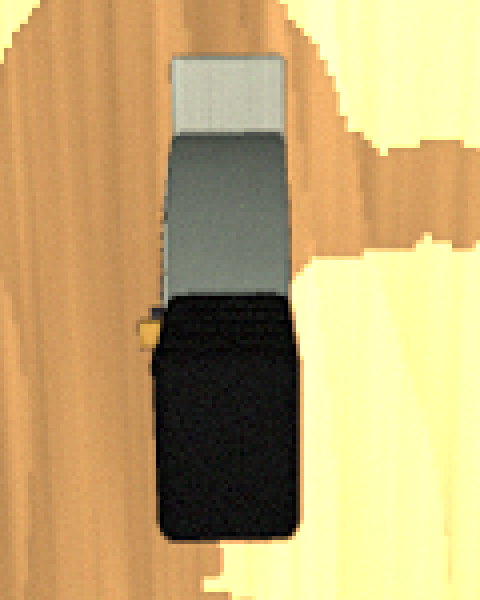

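>>> apply_moves(targets="20 -3 -1 0 -1; 45 -3 -1 0 -1; 60 -3 -1 0 -1; 65 -3 -1 0 -1; 65 -3 -1 0 -1; 65 -3 -1 0 1; 65 -3 -1 0 1; 65 -3 -1 0 1; 65 -3 -1 0 1; 65 -3 -1 0 1")

```text
clock: 8.68
position: [535.0, -312.0, 110.2]
ee_rot: [0.708, -0.002, -0.707, -0.002]
contact_force: [-0.5, 0.4, 0.2]
gripper_width: 25.8
```

>>> apply_moves(targets="0 0 0 0 1; 0 0 0 0 1; 0 0 0 0 1")

```text
clock: 8.93
position: [535.1, -312.2, 110.3]
ee_rot: [0.708, -0.003, -0.707, -0.002]
contact_force: [-0.7, -0.0, 4.8]
gripper_width: 22.5
```

```bash
python3 - <<'E'
from h import *
go([608.5,-33,250]);snap('wrist','w7')
E
```

```text
t 8.93 tcp [ 535.12 -312.18  110.34] F [-0.68 -0.02  4.76] w 22.5 j [-0.27  0.48 -0.16  0.   -0.92  0.26]
tool axes x [ 0. -0. -1.] y [-0.01 -1.    0.  ] z [-1.    0.01 -0.  ]
shift [-139.8  -279.52  -71.81]
```

View pics/w7.png

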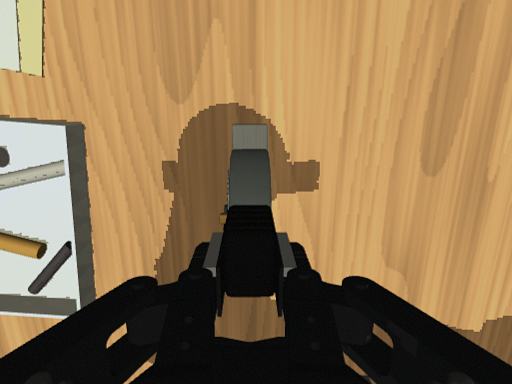

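>>> apply_moves(targets="-20 0 0 0 1; -50 0 0 0 1; -85 -10 -5 0 1; -115 -30 -10 0 1; -135 -55 -20 0 1; -145 -82 -28 0 1; -145 -112 -36 0 1; -145 -142 -44 0 1; -145 -172 -52 1 1; -145 -202 -60 1 1")

```text
clock: 9.82
position: [594.9, -108.4, 251.9]
ee_rot: [-0.705, 0.009, 0.709, 0.01]
contact_force: [0.5, 0.5, -4.4]
gripper_width: 22.6
```

>>> apply_moves(targets="0 -30 -8 0 1; 0 -60 -10 0 1; 0 -85 -10 0 1; 0 -105 -10 0 1; 0 -118 -10 0 1; 0 -122 -10 0 1; 0 -122 -10 0 1")

```text
clock: 10.4
position: [608.4, 12.1, 253.0]
ee_rot: [-0.706, 0.008, 0.708, 0.008]
contact_force: [-0.4, 0.2, -4.5]
gripper_width: 22.6
```

```bash
python3 - <<'E'
from h import *
go([609,11.5,240]);snap('scene','s8');snap('top','t8')
i=cv2.imread('pics/s8.png')[60:260,160:310]; t=cv2.imread('pics/t8.png')[130:290,210:330]
cv2.imwrite('pics/s8c.png',np.hstack([cv2.resize(i,(450,600),interpolation=2),cv2.resize(t,(350,600*1),interpolation=2)]))
E
```

```text
t 10.4 tcp [608.39  12.05 253.03] F [-0.39  0.23 -4.5 ] w 22.6 j [ 0.29  0.34  0.   -0.   -1.23 -0.31]
tool axes x [-0. -0. -1.] y [-0.02 -1.    0.  ] z [-1.    0.02  0.  ]
shift [13.03  0.54 -0.66]
```

View pics/s8c.png

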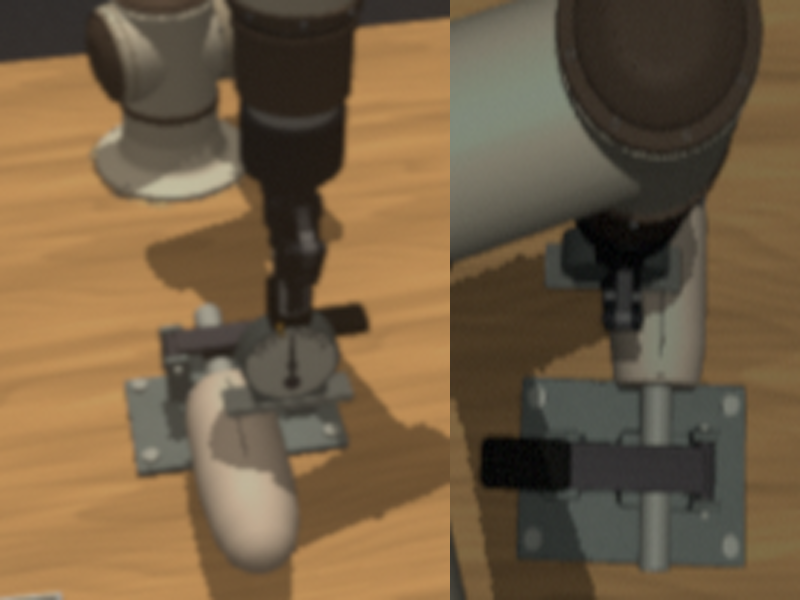

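>>> apply_moves(targets="8 0 0 0 1; 14 0 0 0 1; 16 0 0 0 1; 17 0 0 0 1; 18 -2 0 0 1; 19 -4 0 0 1; 19 -4 0 0 1")

```text
clock: 11.08
position: [609.3, 14.7, 236.3]
ee_rot: [0.707, -0.009, -0.707, -0.008]
contact_force: [-1.6, -2.9, 1.4]
gripper_width: 23.0
```

```bash
python3 - <<'E'
from h import *
go([609,11.5,240]);snap('scene','s9')
i=cv2.imread('pics/s9.png')[130:230,180:310]
cv2.imwrite('pics/s9c.png',cv2.resize(i,None,fx=6,fy=6,interpolation=2))
E
```

```text
t 11.08 tcp [609.25  14.7  236.33] F [-1.62 -2.94  1.45] w 23.0 j [ 0.29  0.35 -0.03  0.   -1.19 -0.32]
tool axes x [ 0. -0. -1.] y [-0.02 -1.    0.  ] z [-1.    0.02 -0.  ]
shift [-3.67  3.21  0.17]
```

View pics/s9c.png

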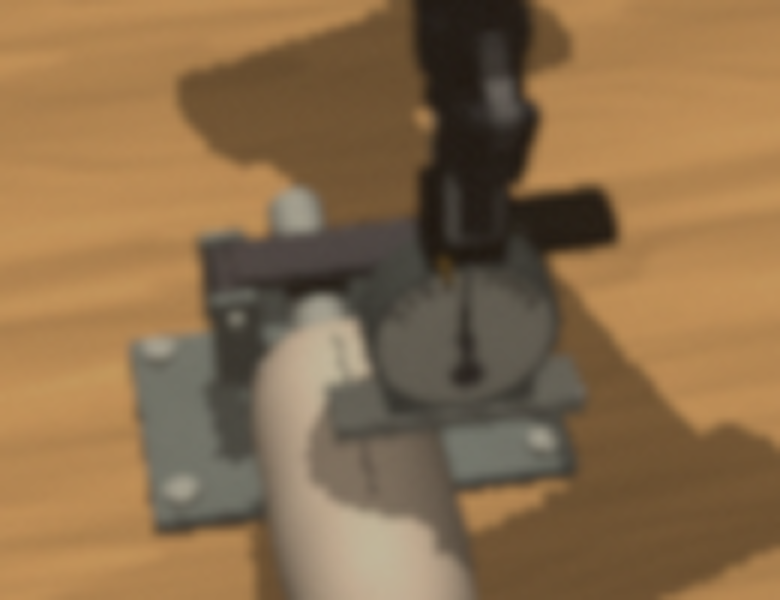

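>>> apply_moves(targets="1 -2 0 0 1; 2 -4 0 0 1; 3 -6 0 0 1; 4 -8 0 0 1; 5 -10 0 0 1; 5 -10 0 0 1")

```text
clock: 11.63
position: [610.0, 26.3, 231.7]
ee_rot: [0.708, -0.008, -0.706, -0.008]
contact_force: [-1.9, -0.2, 5.3]
gripper_width: 23.1
```

```bash
python3 - <<'E'
from h import *
go([609,11.5,240]);snap('scene','s10')
i=cv2.imread('pics/s10.png')[130:230,180:310]
cv2.imwrite('pics/s10c.png',cv2.resize(i,None,fx=6,fy=6,interpolation=2))
E
```

```text
t 11.63 tcp [609.98  26.31 231.66] F [-1.92 -0.24  5.3 ] w 23.1 j [ 0.31  0.36 -0.03  0.   -1.18 -0.33]
tool axes x [ 0.  0. -1.] y [-0.02 -1.   -0.  ] z [-1.    0.02 -0.  ]
shift [-8.36 14.82  0.62]
```

View pics/s10c.png

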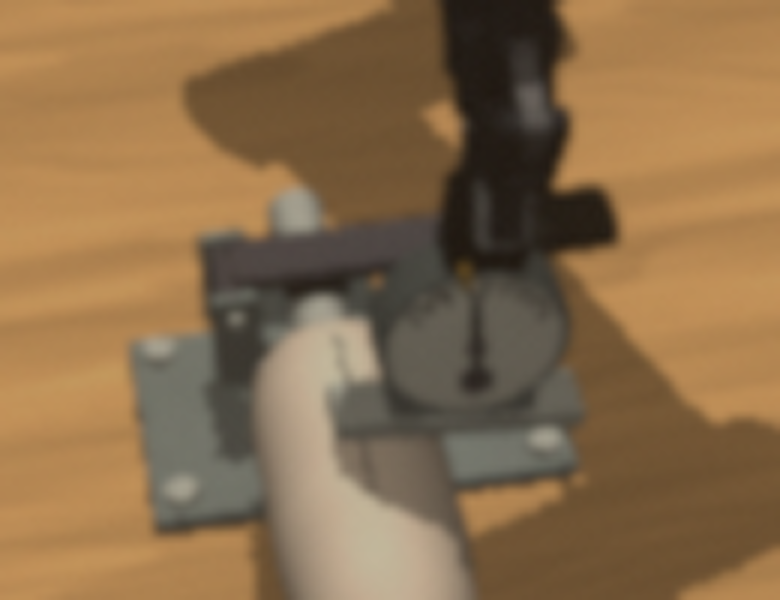

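>>> apply_moves(targets="1 -2 0 0 1; 2 -4 0 0 1; 3 -6 0 0 1; 4 -8 0 0 1; 5 -10 0 0 1; 6 -12 0 0 1; 7 -14 0 0 1; 7 -14 0 0 1")

```text
clock: 12.35
position: [610.5, 40.5, 224.8]
ee_rot: [0.708, -0.008, -0.706, -0.008]
contact_force: [-2.5, 0.2, 5.6]
gripper_width: 23.1
```

```bash
python3 - <<'E'
from h import *
go([609,11.5,240]);snap('scene','s11')
i=cv2.imread('pics/s11.png')[130:230,180:310]
cv2.imwrite('pics/s11c.png',cv2.resize(i,None,fx=6,fy=6,interpolation=2))
E
```

```text
t 12.35 tcp [610.46  40.48 224.78] F [-2.51  0.22  5.63] w 23.1 j [ 0.33  0.37 -0.04  0.   -1.16 -0.35]
tool axes x [ 0.  0. -1.] y [-0.02 -1.   -0.  ] z [-1.    0.02 -0.  ]
shift [-15.24  29.     0.74]
```

View pics/s11c.png

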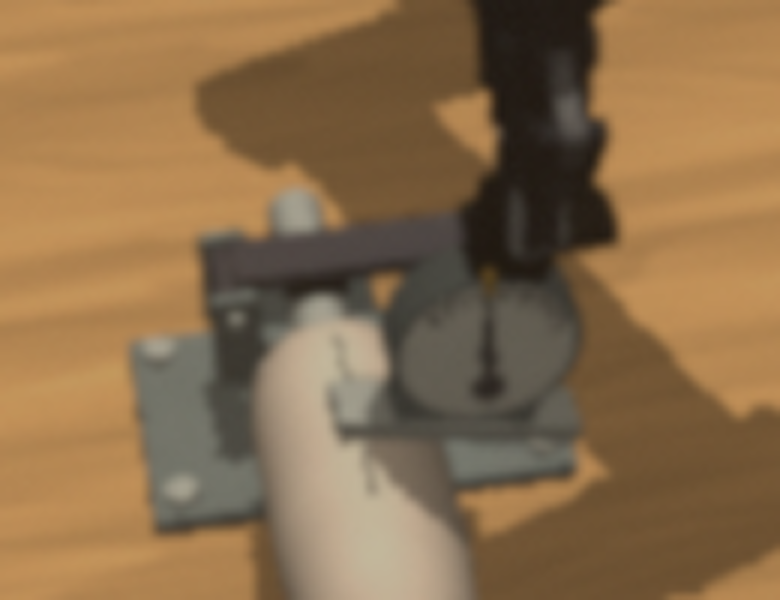

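```bash
python3 - <<'E'
from h import *
snap('scene','s12')
i=cv2.imread('pics/s12.png')[168:205,235:285]
cv2.imwrite('pics/s12c.png',cv2.resize(cv2.convertScaleAbs(i,alpha=1.8),None,fx=15,fy=15,interpolation=0))
E
```

```text
(no output)
```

View pics/s12c.png

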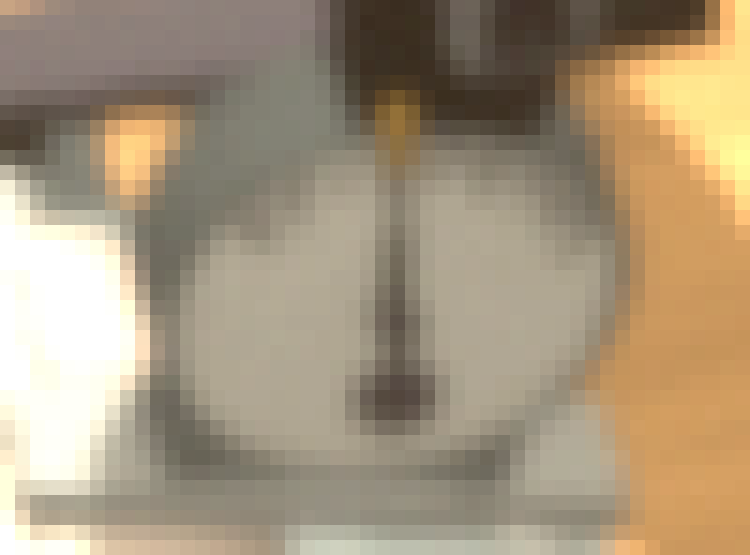

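>>> apply_moves(targets="-4 0 0 0 1; -10 0 0 0 1; -17 0 0 0 1; -18 8 0 0 1; -18 18 0 0 1; -18 28 0 0 1; -18 34 0 0 1; -18 36 0 0 1; -18 36 0 0 1; -18 36 0 0 1")

```text
clock: 13.28
position: [608.7, 3.1, 241.1]
ee_rot: [-0.707, 0.009, 0.707, 0.009]
contact_force: [-0.6, 0.2, -4.4]
gripper_width: 22.8
```

```bash
python3 - <<'E'
from h import *
go([609,4.1,233]);snap('scene','s13')
i=cv2.imread('pics/s13.png')[145:220,190:300]
cv2.imwrite('pics/s13c.png',cv2.resize(cv2.convertScaleAbs(i,alpha=1.5),None,fx=7,fy=7,interpolation=2))
E
```

```text
t 13.28 tcp [608.7    3.07 241.08] F [-0.56  0.23 -4.38] w 22.8 j [ 0.27  0.35 -0.02 -0.   -1.2  -0.3 ]
tool axes x [-0.  0. -1.] y [-0.02 -1.   -0.  ] z [-1.    0.02  0.  ]
shift [ 8.08 -1.04 -0.27]
```

View pics/s13c.png

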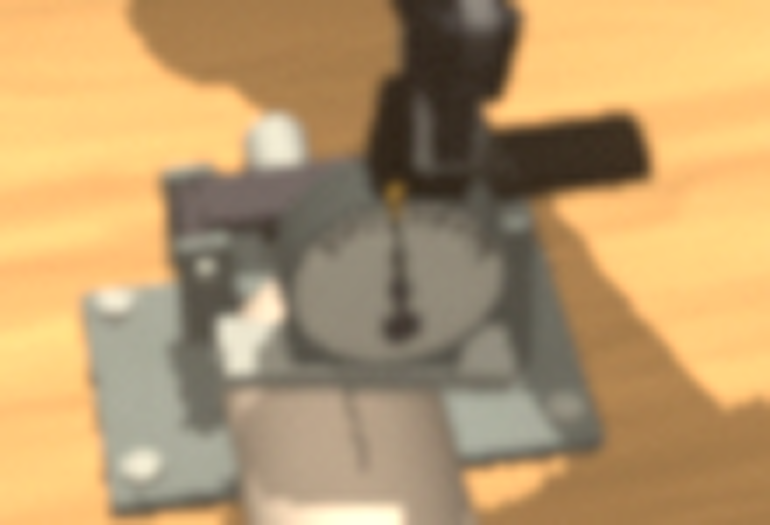

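Lean is kept and the foot is above the crown. Lowering to light contact.

>>> apply_moves(targets="3 -1 0 0 1; 6 -1 0 0 1; 8 -1 0 0 1; 9 -1 0 0 1; 10 -1 0 0 1; 10 -1 0 0 1; 10 -1 0 0 1")

```text
clock: 13.92
position: [608.8, 4.7, 233.0]
ee_rot: [0.708, -0.008, -0.707, -0.008]
contact_force: [-3.7, 2.7, 6.9]
gripper_width: 22.4
```

```bash
python3 - <<'E'
from h import *
go([609,4.1,233])
E
```

```text
t 13.92 tcp [608.85   4.7  233.03] F [-3.73  2.66  6.89] w 22.4 j [ 0.27  0.36 -0.03  0.   -1.18 -0.3 ]
tool axes x [ 0.  0. -1.] y [-0.02 -1.   -0.  ] z [-1.    0.02 -0.  ]
shift [ 0.03  0.6  -0.17]
```

>>> apply_moves(targets="0 0 0 0 1; 0 0 0 0 1; 0 0 0 0 1; 0 0 0 0 1; 0 0 0 0 1; 0 0 0 0 1; 0 0 0 0 1; 0 0 0 0 1; 0 0 0 0 1; 0 0 0 0 1")

```text
clock: 14.75
position: [608.8, 4.7, 233.0]
ee_rot: [0.708, -0.008, -0.707, -0.009]
contact_force: [-3.5, 2.7, 5.5]
gripper_width: 22.8
```

```bash
python3 - <<'E'
from h import *
go([609,4.1,233])
snap('scene','s14');snap('top','t14')
i=cv2.imread('pics/s14.png')[165:205,222:272]
cv2.imwrite('pics/s14c.png',cv2.resize(cv2.convertScaleAbs(i,alpha=1.8),None,fx=15,fy=15,interpolation=0))
s=cv2.imread('pics/s14.png')[130:240,180:310]
cv2.imwrite('pics/s14d.png',cv2.resize(s,None,fx=5,fy=5,interpolation=2))
E
```

```text
t 14.75 tcp [608.8    4.65 233.01] F [-3.51  2.68  5.53] w 22.8 j [ 0.27  0.36 -0.03  0.   -1.18 -0.3 ]
tool axes x [ 0.  0. -1.] y [-0.02 -1.   -0.  ] z [-1.    0.02 -0.  ]
shift [ 0.01  0.55 -0.21]
```

View pics/s14c.png

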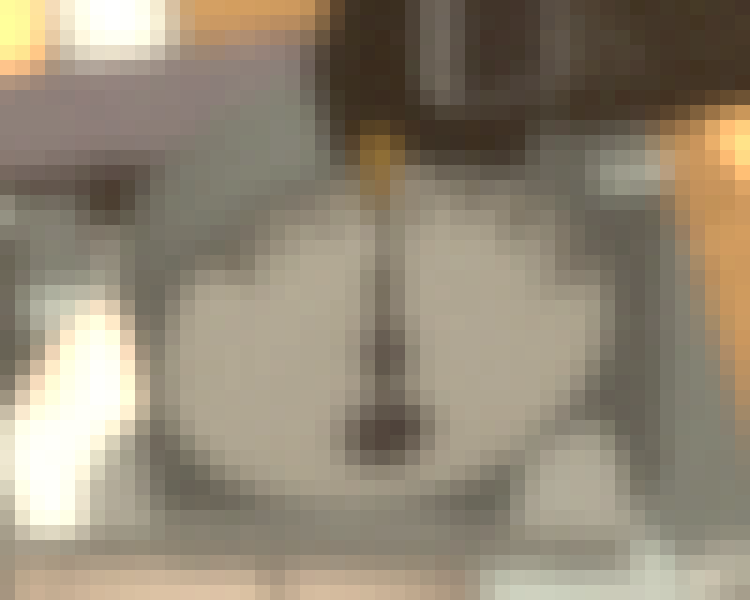

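View pics/s14d.png

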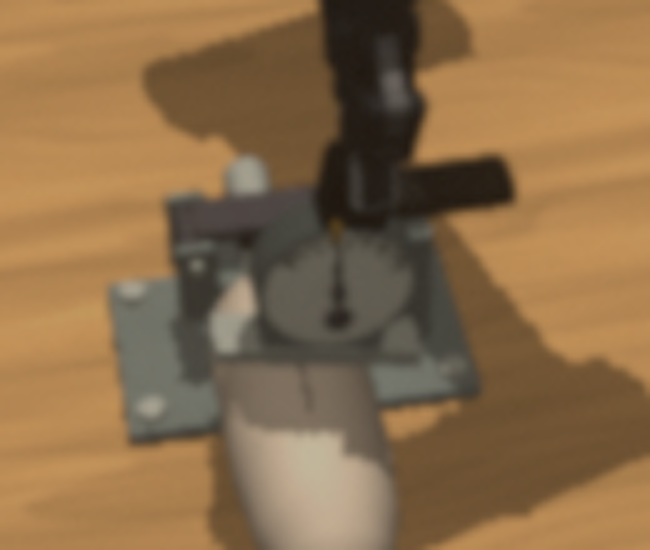

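```bash
cat > m3.py <<'E'
from h import *
np.set_printoptions(suppress=True,precision=2)
im=cv2.imread('pics/s14.png').astype(float)
b,g,r=im[...,0],im[...,1],im[...,2]
S=r-b
# tab
w=np.clip(S[172:180,243:252]-25,0,None); 
ys,xs=np.mgrid[172:180,243:252]; tab=(np.sum(xs*w)/w.sum(),np.sum(ys*w)/w.sum())
print('tab',tab)
gray=im.mean(2); pts=[]
for v in range(178,197):
    row=gray[v,243:252]; base=np.median(gray[v,[240,241,253,254]]); k=np.clip(base-row-6,0,None)
    if k.sum()>0: u=(np.arange(243,252)*k).sum()/k.sum(); pts.append((u,v)); print(v,round(u,2),round(k.sum(),0))
X=608.8+13
def px(c): 
    o,q=ray('s14',*c); return o+q*(X-o[0])/q[0]
A=lambda d:np.arctan2(-d[1],d[2])
P=np.array(pts); P=P[(P[:,1]>=179)]
f=np.polyfit(P[:,1],P[:,0],1); a=px((np.polyval(f,180),180)); c=px((np.polyval(f,194),194)); hub=px((np.polyval(f,188.5),188.5))
print('ptr ang',A(a-c),'a',a,'c',c,'hub',hub); T=px(tab); print('tab',T,'r',np.linalg.norm(T-hub),'ang',A(T-hub))
th=.235; C=np.array([X,4.4-(119.5-52)*np.sin(th),233+9-(119.5-52)*np.cos(th)]); print('model hub',C,proj('s14',C),'tab from it',A(T-C),np.linalg.norm(T-C))
E
python3 m3.py
```

```text
tab (np.float64(246.81456953642385), np.float64(175.11258278145695))
179 247.0 3.0
180 247.22 6.0
181 247.37 12.0
182 247.31 25.0
183 247.1 41.0
184 247.08 46.0
185 247.11 47.0
186 247.24 59.0
187 247.22 86.0
188 247.24 104.0
189 247.26 98.0
190 247.31 72.0
191 247.42 88.0
192 247.49 158.0
193 247.36 212.0
194 247.15 193.0
195 247.05 105.0
196 247.0 5.0
ptr ang -0.005625443315384893 a [621.8  -15.16 204.22] c [621.8  -15.43 156.22] hub [621.8  -15.32 175.49]
tab [621.8  -16.   220.37] r 44.88705933512441 ang 0.015009933657920076
model hub [621.8  -11.32 176.36] [248.8  188.01] tab from it 0.1059632340600952 44.26242463667352
```

```bash
python3 - <<'E'
from h import *
i=cv2.imread('pics/s14.png')[170:215,215:270]
cv2.imwrite('pics/s14e.png',cv2.resize(cv2.convertScaleAbs(i,alpha=1.6),None,fx=14,fy=13,interpolation=2))
for th in [.2,.22,.235,.25,.27]:
    n=np.array([0,np.sin(th),np.cos(th)]);t=np.array([0,np.cos(th),-np.sin(th)])
    P=np.array([608.8,4.6,233+9]); F=P-119.5*n
    print(th,[proj('s14',F+np.array([14,0,0])+s*55*t).round(1) for s in(-1,1)],'hub',proj('s14',P-67.5*n+np.array([14,0,0])).round(1),'contact s',np.dot(np.array([0,-33.5,85])-F,t).round(1))
E
```

```text
0.2 [array([225.1, 203.4]), array([266.2, 202.8])] hub [249.9 188.3] contact s -6.1
0.22 [array([224.3, 203.1]), array([265.2, 203.1])] hub [249.3 188.3] contact s -2.9
0.235 [array([223.6, 202.9]), array([264.5, 203.3])] hub [249.  188.3] contact s -0.5
0.25 [array([223. , 202.7]), array([263.8, 203.5])] hub [248.6 188.3] contact s 1.9
0.27 [array([222.2, 202.3]), array([262.8, 203.8])] hub [248.1 188.2] contact s 5.2
```

View pics/s14e.png

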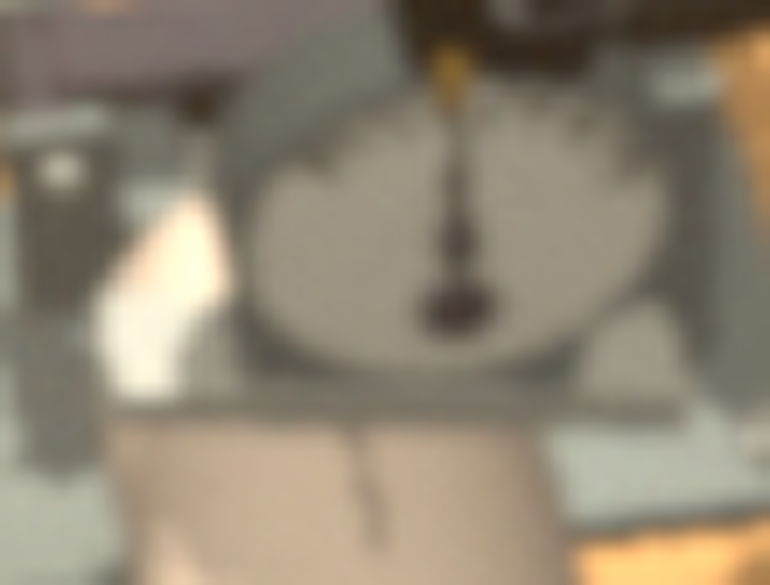

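```bash
cat > m4.py <<'E'
from h import *
import sys
def meas(f,x0,y0,u0):
    im=cv2.imread(f'pics/{f}.png').astype(float); S=im[...,2]-im[...,0]
    # tab
    sub=S[y0-5:y0+5,u0-4:u0+5]; w=np.clip(sub-25,0,None); ys,xs=np.mgrid[y0-5:y0+5,u0-4:u0+5]
    tab=np.array([np.sum(xs*w)/w.sum(),np.sum(ys*w)/w.sum()])
    g=im.mean(2); P=[]
    for v in range(y0+8,y0+20):
        row=g[v,u0-4:u0+6]; base=np.median(g[v,[u0-6,u0-7,u0+7,u0+8]]); k=np.clip(base-row-6,0,None)
        P.append(((np.arange(u0-4,u0+6)*k).sum()/k.sum(),v))
    P=np.array(P); up=P[:7,0].mean()
    # world vertical direction slope in px
    o,q=ray(f,up,y0+10); W=o+q*(x0-o[0])/q[0]
    a=proj(f,W);b=proj(f,W+[0,0,20]); sl=(b[0]-a[0])/(b[1]-a[1])
    exp=up+sl*(tab[1]-P[:7,1].mean())
    pxmm=abs(b[1]-a[1])/20
    hz=proj(f,W+[0,20,0])-a
    print(f,'tab',tab.round(2),'ptr',up.round(2),'exp',exp.round(2),'err rad',((exp-tab[0])/(hz[0]/20)/41).round(3))
meas('s12',622,176,261); meas('s14',622,175,247)
meas('s13',622,174,246)
E
python3 m4.py
```

```text
s12 tab [261.04 175.76] ptr 260.93 exp 261.21 err rad 0.011
s14 tab [246.81 175.11] ptr 247.18 exp 247.07 err rad 0.016
s13 tab [245.99 172.46] ptr 246.61 exp 246.47 err rad 0.03
```

```bash
python3 - <<'E'
from h import *
print(job.job_done()); go([609,4.1,233])
E
```

```text
the job is handed in; nothing more can be done
None
the job is handed in; nothing more can be done
```

The mandrel is locked, and the gauge is resting on the plaster, still in the grip and pressed lightly, with its pointer on the set tab. I handed it in at about 15 s. No verdict came back, so what follows is from my own checks.

- **Clamp:** I pushed the lever down to its stop, reading about 23 N at the end, then backed right off. The pictures then showed it staying level by itself.
- **A different grip:** I pinched the gauge's grip across its thickness (x) instead of across y, as the scene notes advise. My moves could not tilt the tool, so the gauge had to turn in the fingers. I pressed the end of the foot on the crown to lean it, then lifted it and set it down again on the middle of the foot.
- **Pointer and tab:** the last picture puts them within about 0.016 rad of each other, against a limit of 0.05. The lean of 0.22–0.235 rad and my separate close-up reading of the tab, about 0.245 rad, leave a similar gap. My readings are good to about 0.015 rad.
- **Bearing and position:** the foot bears an estimated 5 mm or less from its middle. It sits about 1 mm from the middle of the thickest part and is square to within about 0.02 rad.
- **Pressing force:** about 10 N, steady.
- **Model:** its pencilled line was at the same pixels as at the start.
- **Not fully checked:** I kept well clear of the tray, punch and spatula but did not measure them again. A sideways force of about 3.5 N along the model was still showing at the wrist.

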